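Fetch the switch key from the caddy and switch the bar station on

ROBOT

A 7-joint arm with a two-finger parallel gripper is mounted at the origin on the work surface. World frame = base frame: x ahead of the robot, y to its left, z up, the work surface at z = 0. Lengths are in m, angles in degrees, forces in N, time in s.
With the tool pointing down it reaches from about 0.425 to 0.925 m from the base axis. Payload 6.8 kg.
Tool frame: the origin (TCP) lies at the very end of the fingers, on their centre line; the grasp point (between the pads) lies 19 mm behind it; z points along the fingers, y is the line along which they close (so a half turn about z gives the same grasp; the last joint's range is limited). The gripper opens to 88 mm and grips with 3 to 60 N. Pads are 20 mm wide; open, the fingers measure 115 mm over their backs; the gripper's body (75 mm by 178 mm) begins 61 mm behind the grasp point.
Start: joints at [70.296, 27.33, 1.283, 89.118, -0.659, 63.558, -4.761], TCP at [0.158, -0.656, 0.223] pointing down, gripper open.
Joint ranges: [-169.35, 169.35], [-19.33, 120.38], [-80.79, 83.38], [13.8, 139.57], [-78.32, 258.32], [9.67, 109.79], [-169.56, 169.56]. Speed limits (degrees/s): [136.94, 136.94, 180, 180, 180, 180, 180].

INTERFACE

Orientations are given as a 3x3 rotation matrix whose columns are the frame's x, y, z axes.
In Python, from plant import env gives the robot as it stands.
- The arm moves only by the shell command python3 -m pendant 'ROWS' [FORCE]. ROWS is JSON, a list of rows, each an object with "translation": the shift along the world's x, y, z in units of 30 mm (1.0 is 30 mm), a list of three; "delta_rot": the turn, a rotation vector about the world's x, y, z in units of 10 degrees (1.0 is 10 degrees), a list of three; "grip": the closure in counts, from 0 (fully open) to 255 (shut). In form: [{"translation": [dx, dy, dz], "delta_rot": [rx, ry, rz], "grip": grip}, ...]. A call has 1 to 12 rows; each row is the pose to reach, as a shift and turn from the pose commanded when the call began; what a row does not reach only later rows make up. A row lasts 1/8 s, in which the tool goes at most 62.5 mm and 10.7 degrees, less where a joint would pass 70% of its speed; a pose out of reach is approached as far as the arm can. A call with a gripper value outside its range is refused whole. The fingers move at their own pace and stop on an object; FORCE is the grip in N (left out, the last holds). Time passes only in rows, so rows that repeat a pose let the fingers close. It gives the time, the measured TCP pose, the force, the opening and the grip force at its end, in the units of the state.
- env.read_state(): the state, without advancing time (a new reading comes with each control period).
- env.grab_frame(name): name is "scene" or "top" or "wrist"; returns a dict with "frame" (384x512x3 uint8, red, green, blue), "range_z" (384x512 float32, m along the optical axis (not along the pixel's ray), 0 where there is no reading), "mtx" (3x3 intrinsics, pixels), "k1" (the pictures are not rectified: a ray, as slopes to the right and down, at radius r is drawn at 1 + k1 r^2 times it, then the intrinsics apply), "camera_from_world" (4x4, takes a point from world to camera coordinates). Camera axes: x right, y down, z forward; pixel columns grow to the right and rows downward; lengths in m; the calibration is good to about 2 mm. A picture is of the moment at which its call begins.
- env.sign_off(): hands the job in; it is judged then, once.
The state is a dict: "time": time; "qpos": joint angles; "joint_velocities": joint speeds; "joint_torque": joint torques, N m; "tcp_pos": TCP position; "ee_rot": TCP orientation; "wrist_force": force on the tool from outside, world axes, zero at the start; "wrist_torque": the same for the moment, N m; "gripper_width": opening from 0.0 (shut) to 1.0 (fully open); "grip_force": force on a finger pad.
Only numpy, scipy, OpenCV 4.12 (cv2) and the standard library are available. Lean on these libraries where they do the work, as an engineer would, in place of code of your own. Each camera call takes 0.05 s, during which the arm holds its last target. There are 200 camera calls.

TASK

Open the one compartment of the bar caddy whose lid has a bar handle, leave the two with round knobs shut, and take out the key that stands in it. Push the key's blade fully home in the key switch on the counter, then turn it clockwise (seen from above) to its stop, and leave the key in the switch, without disturbing the glass, shaker and coasters.

Things in the scene. Friction and masses are not known exactly. Their poses are not given: they have to be found in the camera images.
- lid_bar (a joint): hinge of the lid with the bar handle, any of the three in the row: 0 shut, grows as it opens, 1.57 upright, stop at 2.1. Steel lid 110 x 94 x 5 mm, hinged along the far (+x) top edge of its compartment. Stiff: it stays at any angle; about 2 N at the handle moves it. Upright, it stands 69 mm behind the key: a wide hand may need it opened further
- lid_bar_handle (a point): middle of the bar of that lid's handle: round steel bar 10 mm thick, 60 mm long along its y, on a post at each end; 35 mm above the lid's top face, 95 mm in front (-x) of the hinge line, 15 mm behind the lid's front edge. Frame turns with the lid; shut: x from front to hinge, z up
- lid_bar_hinge (a point): middle of that lid's hinge line, at the height of the lid's underside, on the far face of the compartment; frame turns with the lid (same axes as the handle)
- lid_a (a joint): lid of another compartment, same box and lid but with a round steel knob (28 mm across, top 42 mm above the lid's underside); 0 shut; must stay shut
- lid_a_handle (a point): point on the axis of that knob, 40 mm above the lid's underside
- lid_b (a joint): lid of the third compartment, with the same round steel knob (28 mm across, top 42 mm above the lid's underside); 0 shut; must stay shut
- lid_b_handle (a point): point on the axis of that knob, 40 mm above the lid's underside
- box_bar: the compartment with the bar-handled lid: a black open box 110 x 94 x 75 mm (walls 4 mm) with a flat steel lid 5 mm thick; origin at the centre of its underside, x towards the hinge, z up. Inside, a grey block 50 x 50 mm, 27 mm high holds the key; the bow's top is 5 mm under the lid. The row of three stands on a 6 mm tray, 97 mm apart along y
- key: the key, about 50 g, 66 mm tall, upright; origin at the blade's tip, z up. Blade 6 (x) by 14 mm (y), 27 long, last 4 mm tapered to 4 x 11; round collar 26 mm across, 27 to 31 mm above the tip; black flat bow 10 (x) by 36 mm (y), 31 to 66 mm above the tip. A half turn makes no difference. It starts blade down in a loose slot in box_bar, 14 mm in front (-x) of its centre, axes parallel to that box's
- slot (a point): centre of the mouth of the slot in the round barrel on top of the key switch, 62 mm above the counter; slot 8 (x) by 16 mm (y), edges chamfered 1.5 mm, 30 mm deep, vertical; frame turns with the barrel. Home: the key's collar rests on the barrel, the blade's tip 27 mm below this point
- barrel (a joint): turn of the barrel, clockwise seen from above; starts between 0 and 0.2, stop at 1.2 rad. It stays where it is left, friction about 0.06 N m; the key has about 0.15 rad of play in the slot each way
- switch: the grey key switch box, 90 x 130 x 58 mm, fixed to the counter; origin at the centre of its underside; the barrel (39 mm across) is in the middle of its top
- tumbler: bystander: drinking glass 74 mm across, 90 mm tall; origin under its base
- shaker: bystander: steel shaker tin 84 mm across, 130 mm tall; origin under its base
- coasters: bystander: stack of round cork coasters 90 mm across, 20 mm tall; origin under its base
Mind the look-alikes: they are no part of the job. What is shaped like the switch but orange or pink is not meant.

How it is judged:
By the outcome, as a careful person would: the job done as asked, in the order asked, and still so for the second after the job is handed in, with the robot touching nothing.
It also fails if it takes over 62 s, if anything falls off the work surface, if the arm or the gripper's body presses on something with over 40 N, if the wrist force passes 120 N, or if a joint passes its speed limit or range.

## Working session

There is one attempt and no reset: what is moved stays moved. The work goes in short steps, Python scripts to look and compute and a shell command to move; the robot and the scene stay as the last step left them, time stands still between calls to the robot, and variables do not carry over. Pictures are saved under pics/ and viewed, at most 10 in all, crops included, and the job is handed in when it is done.

```bash
ls; mkdir -p pics
cat > h.py <<'E'
import numpy as np, cv2
from plant import env
def grab(n,name=None):
    f=env.grab_frame(n)
    np.savez(f'pics/{name or n}.npz',**{k:np.array(v) for k,v in f.items()})
    cv2.imwrite(f'pics/{name or n}.png',f['frame'][:,:,::-1]); return f
def load(name): return dict(np.load(f'pics/{name}.npz'))
def rays(f,uv):
    uv=np.asarray(uv,float).reshape(-1,1,2)
    n=cv2.undistortPoints(uv,np.array(f['mtx'],float),np.array([float(f['k1']),0,0,0,0])).reshape(-1,2)
    T=np.array(f['camera_from_world']);R=T[:3,:3];o=-R.T@T[:3,3]
    d=np.c_[n,np.ones(len(n))]@R; return o,d
def onplane(f,uv,z):
    o,d=rays(f,uv); return o+d*((z-o[2])/d[:,2])[:,None]
def cloud(f):
    h,w=f['range_z'].shape; v,u=np.mgrid[:h,:w]
    o,d=rays(f,np.c_[u.ravel(),v.ravel()]); r=f['range_z'].ravel()
    p=o+d*r[:,None]; p[r==0]=np.nan; return p.reshape(h,w,3)
E
python3 - <<'E'
from h import *
a=[grab('scene'),grab('top')]
cv2.imwrite('pics/m.png',cv2.resize(np.vstack([x['frame'] for x in a])[:,:,::-1],None,fx=.78,fy=.78))
for x in a: print(x['k1'],np.linalg.inv(x['camera_from_world'])[:3,3])
s=env.read_state(); print(s['time'],s['tcp_pos'],s['ee_rot'])
E
```

```text
pics
-0.10745832758346158 [1.53260407 0.42360323 0.87902128]
-0.02453836353835972 [ 0.32368916 -0.03982348  1.34375722]
0.1 [ 0.15754914 -0.65579066  0.22176325] [[ 9.72325800e-01  2.33628549e-01 -4.89319354e-04]
 [ 2.33629039e-01 -9.72324493e-01  1.59762263e-03]
 [-1.02526934e-04 -1.66772892e-03 -9.99998604e-01]]
```

View pics/m.png

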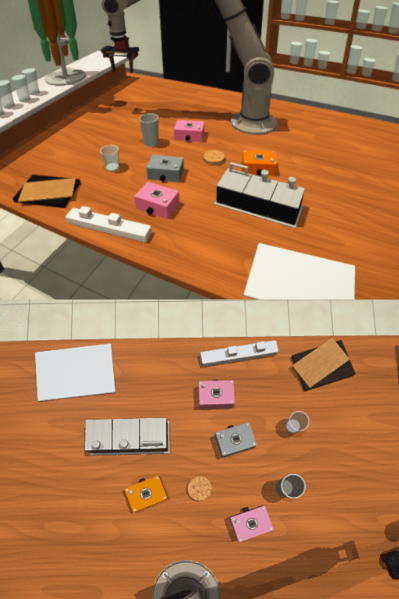

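The pictures show the caddy left of centre, with the bar-handled lid at its right end in the top view (~(153,442) in the mosaic). The grey switch is at ~(236,440), with orange and pink look-alikes around it. Next I'll measure both.

```bash
python3 - <<'E'
from h import *
f=load('top'); p=cloud(f); im=f['frame']; hsv=cv2.cvtColor(im,cv2.COLOR_RGB2HSV)
Z=p[...,2]
def blobs(m,name,minA=40):
    n,l,st,c=cv2.connectedComponentsWithStats(m.astype(np.uint8))
    for i in range(1,n):
        if st[i,4]<minA: continue
        q=p[l==i]; z=np.nanmedian(q[:,2])
        vu=np.argwhere(l==i)[:,::-1].astype(np.float32)
        w=onplane(f,vu,z)[:,:2].astype(np.float32)
        r=cv2.minAreaRect(w*1000)
        print(name,st[i,:5],'z',z.round(4),'rect',np.round(r[0],1),np.round(r[1],1),round(r[2],1))
ok=np.isfinite(Z)&(p[...,0]>.25)
blobs(ok&(Z>.078)&(Z<.096),'lid')
blobs(ok&(Z>.105)&(Z<.14)&(p[...,1]>.05),'handles',15)
blobs(ok&(Z>.048)&(Z<.068),'boxes58',100)
c=np.array(im[int(140/.78),int(236/.78)]);print(c)
E
python3 - <<'E'
import cv2
a=cv2.imread('pics/top.png')
cv2.imwrite('pics/c1.png',cv2.resize(a[140:310,100:410],None,fx=2.5,fy=2.5,interpolation=cv2.INTER_CUBIC))
E
```

```text
lid [370 143  26  26 158] z 0.0893 rect [ 610.7 -415.3] [70.6 72.4] 86.8
lid [ 109  152  105   42 3767] z 0.0865 rect [575.  204.6] [112.  289.7] 0.4
lid [368 226  19  27  69] z 0.0865 rect [ 380.  -390.8] [70.8 41.4] 10.6
handles [154 179  11  11  88] z 0.1229 rect [534.9 203.6] [29.1 24.5] 44.3
handles [117 180  12  11  94] z 0.1231 rect [534.6 299.6] [29.3 26.3] 45.4
handles [182 181  26   5  99] z 0.1258 rect [535.3 106.5] [67.1 10.9] 88.9
boxes58 [328  54  14  13 127] z 0.0638 rect [ 906.5 -297.7] [36.2 37.9] 9.2
boxes58 [292  60  13  12 118] z 0.0627 rect [ 891.4 -190. ] [35.6 34.2] 89.2
boxes58 [ 255  103   46   33 1380] z 0.0584 rect [ 730.9 -124.9] [ 93.4 130.2] 0.7
boxes58 [ 276  157   54   44 1425] z 0.0585 rect [ 554.7 -191.5] [ 91.3 131.1] 16.3
boxes58 [ 160  225   55   48 1521] z 0.0583 rect [363.2 136.1] [ 90.2 131. ] 20.9
boxes58 [295 264  53  24 784] z 0.0584 rect [ 263.5 -233.1] [ 64.4 131.3] 16.9
[64 56 53]
```

View pics/c1.png

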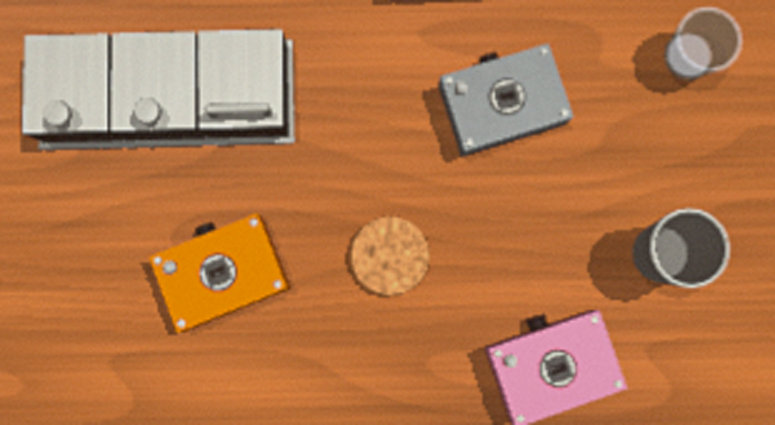

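Bar handle is at about (0.535, 0.1065, 0.121), the hinge at x≈0.630, and the grey switch at (0.555, −0.1915) with yaw ≈16.3°. All three agree with the given sizes. I'll move above the bar and turn the fingers to close along x.

```bash
python3 -m pendant '[{"translation":[2,1.4,1.3],"delta_rot":[0,0,1],"grip":0},{"translation":[4,2.8,1.3],"delta_rot":[0,0,2],"grip":0},{"translation":[5.5,4,1.3],"delta_rot":[0,0,3],"grip":0},{"translation":[7,5,1.3],"delta_rot":[0,0,4],"grip":0},{"translation":[8.3,6.2,1.3],"delta_rot":[0,0,5],"grip":0},{"translation":[9.5,7.5,1.3],"delta_rot":[0,0,6],"grip":0},{"translation":[10,9,1.3],"delta_rot":[0,0,7],"grip":0},{"translation":[10.5,11,1.3],"delta_rot":[0,0,7.65],"grip":0},{"translation":[11,13,1.3],"delta_rot":[0,0,7.65],"grip":0},{"translation":[11.5,15,1.3],"delta_rot":[0,0,7.65],"grip":0},{"translation":[11.5,15,1.3],"delta_rot":[0,0,7.65],"grip":0},{"translation":[11.5,15,1.3],"delta_rot":[0,0,7.65],"grip":0}]' 5; python3 -c "
from h import *
s=env.read_state();print(s['qpos'],s['tcp_pos'],s['ee_rot'])"
```

```text
time: 1.6
tcp_pos: [0.5023, -0.2069, 0.2614]
ee_rot: [[-0.0, 1.0, -0.001], [1.0, 0.0, -0.0], [-0.0, -0.001, -1.0]]
wrist_force: [0.1, -0.9, 0.1]
gripper_width: 0.998
grip_force: 0.0
[ 38.19752473  14.94845979 -26.75609579 103.14900697   7.48084481
  63.67239878   8.89797459] [ 0.50234884 -0.20688583  0.26139633] [[-1.54581776e-04  9.99999731e-01 -7.16496730e-04]
 [ 9.99999898e-01  1.54277760e-04 -4.24344807e-04]
 [-4.24234154e-04 -7.16562253e-04 -9.99999653e-01]]
```

```bash
python3 -c "
from h import *
grab('wrist','w0')"; python3 -m pendant '[{"translation":[0.2,2,0],"delta_rot":[0,0,0],"grip":0},{"translation":[0.4,4,0],"delta_rot":[0,0,0],"grip":0},{"translation":[0.6,6,0],"delta_rot":[0,0,0],"grip":0},{"translation":[0.8,8,0],"delta_rot":[0,0,0],"grip":0},{"translation":[1,9.5,0],"delta_rot":[0,0,0],"grip":0},{"translation":[1.1,10.45,0],"delta_rot":[0,0,0],"grip":0},{"translation":[1.1,10.45,0],"delta_rot":[0,0,0],"grip":0},{"translation":[1.1,10.45,0],"delta_rot":[0,0,0],"grip":0}]' 5; python3 -c "
from h import *
grab('wrist','w1')
cv2.imwrite('pics/m2.png',cv2.resize(np.vstack([load(x)['frame'] for x in ('w0','w1')])[:,:,::-1],None,fx=.78,fy=.78))
f=load('w1');p=cloud(f);Z=p[...,2]
m=(Z>.105)&(Z<.14)
n,l,st,c=cv2.connectedComponentsWithStats(m.astype(np.uint8))
for i in range(1,n):
  if st[i,4]>200:
    q=p[l==i];z=np.nanmax(q[:,2]);r=cv2.minAreaRect((q[:,:2]*1000).astype(np.float32));print(st[i],z,r)
print(np.linalg.inv(f['camera_from_world'])[:3,3])
"
```

```text
time: 2.65
tcp_pos: [0.5361, 0.1047, 0.2612]
ee_rot: [[0.003, 1.0, -0.001], [1.0, -0.003, -0.001], [-0.001, -0.001, -1.0]]
wrist_force: [-0.1, 0.4, 1.0]
gripper_width: 1.001
grip_force: 0.0
[245  66  29  30 673] 0.12629196163373163 ((535.901611328125, 204.90048217773438), (26.898221969604492, 26.4020938873291), 75.98991394042969)
[255 144  10  68 632] 0.12868793302452652 ((535.7807006835938, 108.2174072265625), (69.15364074707031, 9.548857688903809), 89.77631378173828)
[0.53673345 0.17865308 0.42355977]
```

View pics/m2.png

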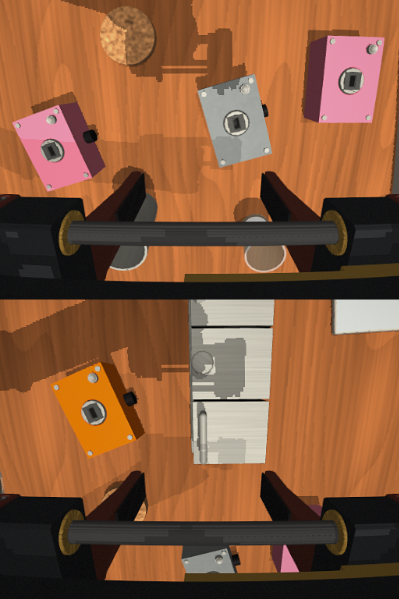

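The wrist pictures show the bar at ~(203,435) in the lower one, just in front of the fingers' line. The grey switch's slot is clear at (236,121) in the upper one. I'll descend on the bar and close gently.

```bash
python3 -m pendant '[{"translation":[0,0.1,-1.7],"delta_rot":[0,0,0],"grip":0},{"translation":[0,0.1,-3.4],"delta_rot":[0,0,0],"grip":0},{"translation":[0,0.1,-4.5],"delta_rot":[0,0,0],"grip":0},{"translation":[0,0.1,-5.25],"delta_rot":[0,0,0],"grip":0},{"translation":[0,0.1,-5.25],"delta_rot":[0,0,0],"grip":100},{"translation":[0,0.1,-5.25],"delta_rot":[0,0,0],"grip":180},{"translation":[0,0.1,-5.25],"delta_rot":[0,0,0],"grip":255},{"translation":[0,0.1,-5.25],"delta_rot":[0,0,0],"grip":255},{"translation":[0,0.1,-5.25],"delta_rot":[0,0,0],"grip":255},{"translation":[0,0.1,-5.25],"delta_rot":[0,0,0],"grip":255}]' 6
python3 - <<'E'
from h import *
f=load('w0');p=cloud(f);im=f['frame']
m=(abs(p[...,2]-.0595)<.008)&(np.hypot(p[...,0]-.555,p[...,1]+.19)<.075)
g=cv2.cvtColor(im,cv2.COLOR_RGB2GRAY)
def rect(mm,z):
    vu=np.argwhere(mm)[:,::-1].astype(float);w=onplane(f,vu,z)[:,:2]*1000
    return cv2.minAreaRect(w.astype(np.float32)),len(w)
n,l,st,c=cv2.connectedComponentsWithStats(m.astype(np.uint8));i=1+np.argmax(st[1:,4]);print(st[i],rect(l==i,.058))
x,y=303,155
cv2.imwrite('pics/c2.png',cv2.resize(im[y-40:y+40,x-50:x+50,::-1],None,fx=7,fy=7,interpolation=cv2.INTER_CUBIC))
for t in (35,50,65,80):
    d=(g<t).astype(np.uint8); d[:y-25]=0;d[y+25:]=0;d[:,:x-25]=0;d[:,x+25:]=0
    n,l,st,c=cv2.connectedComponentsWithStats(d)
    for i in range(1,n):
        if st[i,4]>25: print(t,st[i],rect(l==i,.062))
E
```

```text
time: 3.95
tcp_pos: [0.5357, 0.1102, 0.1043]
ee_rot: [[-0.0, 1.0, 0.0], [1.0, 0.0, -0.0], [-0.0, 0.0, -1.0]]
wrist_force: [-0.5, -0.0, -0.2]
gripper_width: 0.355
grip_force: 0.0
[ 254   96   94  117 7457] (((554.8013305664062, -191.08108520507812), (90.74440002441406, 130.96331787109375), 15.978632926940918), 7457)
35 [302 152   5  12  30] (((556.3441772460938, -190.66162109375), (4.915614128112793, 13.553925514221191), 2.0353379249572754), 30)
50 [301 151   6  14  59] (((555.7388305664062, -190.71615600585938), (6.149543285369873, 15.978357315063477), 1.987062931060791), 59)
65 [299 151   9  15  91] (((555.0770874023438, -191.07388305664062), (8.856131553649902, 16.23055648803711), 15.736852645874023), 91)
80 [299 150  10  16 113] (((555.0110473632812, -191.4646759033203), (9.759065628051758, 17.94428253173828), 16.075241088867188), 113)
```

View pics/c2.png

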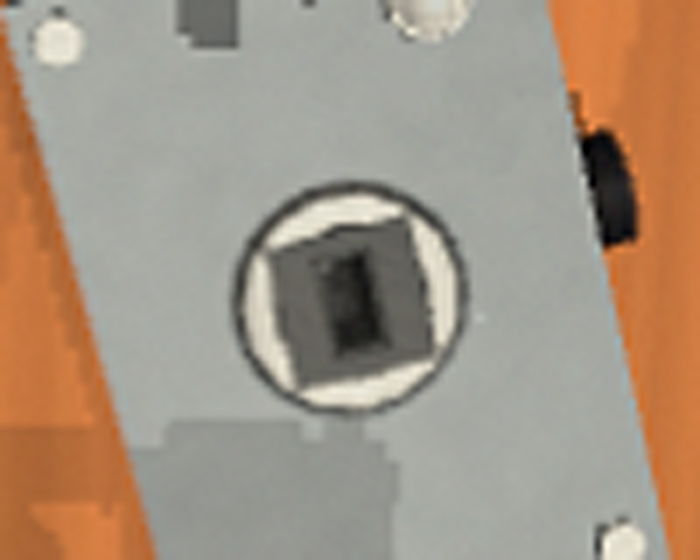

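Slot centre is about (0.555, −0.191), yaw ≈10–16°; I'll look closer later. Now I finish the grip and start the lid on its arc.

```bash
python3 -m pendant '[{"translation":[0,0,0],"delta_rot":[0,0,0],"grip":255},{"translation":[0,0,0],"delta_rot":[0,0,0],"grip":255},{"translation":[0,0,0],"delta_rot":[0,0,0],"grip":255},{"translation":[0,0,0],"delta_rot":[0,0,0],"grip":255},{"translation":[0.13,0,0.27],"delta_rot":[0,0,0],"grip":255},{"translation":[0.28,0,0.53],"delta_rot":[0,0,0],"grip":255},{"translation":[0.45,0,0.77],"delta_rot":[0,0,0],"grip":255},{"translation":[0.65,0,1.0],"delta_rot":[0,0,0],"grip":255},{"translation":[0.86,0,1.21],"delta_rot":[0,0,0],"grip":255},{"translation":[1.09,0,1.4],"delta_rot":[0,0,0],"grip":255},{"translation":[1.34,0,1.58],"delta_rot":[0,0,0],"grip":255},{"translation":[1.6,0,1.72],"delta_rot":[0,0,0],"grip":255}]' 8
```

```text
time: 5.45
tcp_pos: [0.5825, 0.1105, 0.1569]
ee_rot: [[-0.001, 1.0, -0.003], [1.0, 0.001, -0.001], [-0.001, -0.003, -1.0]]
wrist_force: [-6.8, 0.4, 7.6]
gripper_width: 0.11
grip_force: 8.0
```

```bash
python3 -m pendant '[{"translation":[0.27,0,0.13],"delta_rot":[0,0,0],"grip":255},{"translation":[0.55,0,0.23],"delta_rot":[0,0,0],"grip":255},{"translation":[0.84,0,0.31],"delta_rot":[0,0,0],"grip":255},{"translation":[1.14,0,0.36],"delta_rot":[0,0,0],"grip":255},{"translation":[1.44,0,0.38],"delta_rot":[0,0,0],"grip":255},{"translation":[1.74,0,0.38],"delta_rot":[0,0,0],"grip":255},{"translation":[2.04,0,0.35],"delta_rot":[0,0,0],"grip":255},{"translation":[2.33,0,0.3],"delta_rot":[0,0,0],"grip":255},{"translation":[2.62,0,0.22],"delta_rot":[0,0,0],"grip":255},{"translation":[2.9,0,0.11],"delta_rot":[0,0,0],"grip":255},{"translation":[3.17,0,-0.02],"delta_rot":[0,0,0],"grip":255},{"translation":[3.17,0,-0.02],"delta_rot":[0,0,0],"grip":255}]' 8
```

```text
time: 6.95
tcp_pos: [0.6797, 0.1098, 0.1546]
ee_rot: [[0.0, 1.0, 0.001], [1.0, -0.0, 0.0], [0.0, 0.001, -1.0]]
wrist_force: [0.4, 1.0, -2.0]
gripper_width: 0.111
grip_force: 8.0
```

```bash
python3 -m pendant '[{"translation":[0.26,0,-0.15],"delta_rot":[0,0,0],"grip":255},{"translation":[0.51,0,-0.32],"delta_rot":[0,0,0],"grip":255},{"translation":[0.73,0,-0.51],"delta_rot":[0,0,0],"grip":255},{"translation":[0.94,0,-0.73],"delta_rot":[0,0,0],"grip":255},{"translation":[0.94,0,-0.73],"delta_rot":[0,0,0],"grip":255},{"translation":[0.94,0,-0.73],"delta_rot":[0,0,0],"grip":197},{"translation":[0.94,0,-0.73],"delta_rot":[0,0,0],"grip":197},{"translation":[0.94,0,-0.73],"delta_rot":[0,0,0],"grip":197},{"translation":[0.94,0,-0.5],"delta_rot":[0,0,0],"grip":197},{"translation":[0.94,0,0],"delta_rot":[0,0,0],"grip":197},{"translation":[0.94,0,0.7],"delta_rot":[0,0,0],"grip":197},{"translation":[0.94,0,1.5],"delta_rot":[0,0,0],"grip":197}]' 8
```

```text
time: 8.45
tcp_pos: [0.7072, 0.1103, 0.2023]
ee_rot: [[-0.0, 1.0, 0.001], [1.0, 0.0, 0.0], [0.0, 0.001, -1.0]]
wrist_force: [0.6, -0.5, -0.0]
gripper_width: 0.23
grip_force: 0.0
```

```bash
python3 -m pendant '[{"translation":[0,0,1],"delta_rot":[0,0,0],"grip":168},{"translation":[-0.5,0,2],"delta_rot":[0,0,0],"grip":168},{"translation":[-2,-1,2],"delta_rot":[0,0,0],"grip":168},{"translation":[-3.5,-1.8,2],"delta_rot":[0,0,0],"grip":168},{"translation":[-4.87,-2.6,2],"delta_rot":[0,0,0],"grip":168},{"translation":[-4.87,-2.6,2],"delta_rot":[0,0,0],"grip":168},{"translation":[-4.87,-2.6,2],"delta_rot":[0,0,0],"grip":168}]' 8
python3 - <<'E'
from h import *
for n,g in (('top','t2'),('wrist','w2')):
    f=grab(n,g);p=cloud(f);Z=p[...,2]
    m=(abs(p[...,0]-.572)<.05)&(abs(p[...,1]-.108)<.04)&(Z<.085)
    k=m&(Z>.066)
    q=p[k]
    if len(q)>5: print(g,len(q),np.nanmedian(q[:,2]),cv2.minAreaRect((q[:,:2]*1000).astype(np.float32)))
    L=(p[...,0]>.62)&(p[...,0]<.72)&(abs(p[...,1]-.108)<.03)&(Z>.12)&(Z<.2)
    print(p[L].max(0) if L.any() else None)
t=load('t2')['frame'][150:230,100:220];w=load('w2')['frame']
cv2.imwrite('pics/m3.png',np.vstack([cv2.resize(t,(400,266)),cv2.resize(w,(400,300))])[:,:,::-1])
E
```

```text
time: 9.32
tcp_pos: [0.562, 0.0327, 0.2617]
ee_rot: [[-0.0, 1.0, 0.003], [1.0, 0.0, 0.0], [0.0, 0.003, -1.0]]
wrist_force: [0.4, 0.0, -0.6]
gripper_width: 0.343
grip_force: 0.0
t2 46 0.07665390539570971 ((544.8761596679688, 123.0238265991211), (45.733070373535156, 46.91987991333008), 0.1623559296131134)
None
w2 624 0.07674714753004064 ((544.222900390625, 108.03079223632812), (79.8802261352539, 44.35520935058594), 89.94474792480469)
[0.71246891 0.13799703 0.18291605]
```

View pics/m3.png

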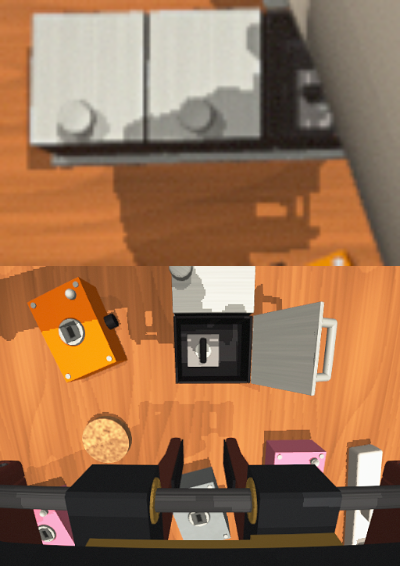

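The wrist view shows the lid well past upright. The key's bow is a thin dark bar at ~(203,349) in its grey block. I'll measure it.

Run:
```python
from h import *
f=load('w2');p=cloud(f);Z=p[...,2]
m=(abs(p[...,0]-.561)<.018)&(abs(p[...,1]-.108)<.03)&(Z<.08)&(Z>.068)
n,l,st,c=cv2.connectedComponentsWithStats(m.astype(np.uint8))
for i in range(1,n):
  q=p[l==i];print(st[i],np.median(q[:,2]),cv2.minAreaRect((q[:,:2]*1000).astype(np.float32)), np.median(q,0))
m=(abs(p[...,0]-.561)<.032)&(abs(p[...,1]-.108)<.032)&(Z<.045)&(Z>.03)
print('block',cv2.minAreaRect((p[m][:,:2]*1000).astype(np.float32)))
```

```text
[255  92   9  33 287] 0.07584498993818689 ((561.749267578125, 107.8447036743164), (9.183212280273438, 35.341983795166016), 0.15032018721103668) [0.56179709 0.10805579 0.07584499]
block ((562.0001831054688, 108.41658782958984), (50.40432357788086, 50.14257049560547), 0.098051056265831)
```

```bash
python3 -m pendant '[{"translation":[0,1.5,0],"delta_rot":[0,0,0],"grip":168},{"translation":[0,2.51,-1],"delta_rot":[0,0,0],"grip":168},{"translation":[0,2.51,-3],"delta_rot":[0,0,0],"grip":168},{"translation":[0,2.51,-4.5],"delta_rot":[0,0,0],"grip":168},{"translation":[0,2.51,-5.5],"delta_rot":[0,0,0],"grip":168},{"translation":[0,2.51,-6.2],"delta_rot":[0,0,0],"grip":168},{"translation":[0,2.51,-6.8],"delta_rot":[0,0,0],"grip":168},{"translation":[0,2.51,-7.14],"delta_rot":[0,0,0],"grip":168},{"translation":[0,2.51,-7.14],"delta_rot":[0,0,0],"grip":168},{"translation":[0,2.51,-7.14],"delta_rot":[0,0,0],"grip":215},{"translation":[0,2.51,-7.14],"delta_rot":[0,0,0],"grip":255},{"translation":[0,2.51,-7.14],"delta_rot":[0,0,0],"grip":255}]' 8
```

```text
time: 10.92
tcp_pos: [0.5615, 0.1075, 0.0467]
ee_rot: [[-0.0, 1.0, 0.001], [1.0, 0.0, 0.0], [0.0, 0.001, -1.0]]
wrist_force: [-0.6, 0.4, 3.5]
gripper_width: 0.116
grip_force: 8.0
```

```bash
python3 -m pendant '[{"translation":[0,0,0],"delta_rot":[0,0,0],"grip":255},{"translation":[0,0,0.3],"delta_rot":[0,0,0],"grip":255},{"translation":[0,0,1],"delta_rot":[0,0,0],"grip":255},{"translation":[0,0,2.5],"delta_rot":[0,0,0],"grip":255},{"translation":[0,0,4],"delta_rot":[0,0,0],"grip":255},{"translation":[0,-1,4.45],"delta_rot":[0,0,0.3],"grip":255},{"translation":[-0.1,-3,4.45],"delta_rot":[0,0,0.6],"grip":255},{"translation":[-0.1,-5,4.45],"delta_rot":[0,0,0.9],"grip":255},{"translation":[-0.2,-7,4.45],"delta_rot":[0,0,1.2],"grip":255},{"translation":[-0.2,-9,4.45],"delta_rot":[0,0,1.2],"grip":255},{"translation":[-0.2,-10.8,4.45],"delta_rot":[0,0,1.2],"grip":255},{"translation":[-0.2,-12,4.45],"delta_rot":[0,0,1.2],"grip":255}]' 35
python3 -m pendant '[{"translation":[0,0,0],"delta_rot":[0,0,0],"grip":255},{"translation":[0,0,0],"delta_rot":[0,0,0],"grip":255}]' 35
python3 - <<'E'
from h import *
f=grab('wrist','w3');p=cloud(f);im=f['frame'];g=cv2.cvtColor(im,cv2.COLOR_RGB2GRAY)
T=f['camera_from_world'];c=T[:3,:3]@np.array([.555,-.191,.062])+T[:3,3]
uv=cv2.projectPoints(c.reshape(1,3),np.zeros(3),np.zeros(3),f['mtx'],np.array([float(f['k1']),0,0,0,0.]))[0].ravel();print(uv)
x,y=map(int,uv)
y0=max(y-60,0);x0=max(x-80,0)
cr=cv2.resize(im[y0:y0+120,x0:x0+160,::-1],None,fx=3.5,fy=3.5,interpolation=cv2.INTER_CUBIC)
cv2.imwrite('pics/m4.png',np.hstack([cr[:, :], cv2.resize(im[:,:,::-1],(240,180)).copy() if 0 else cr[:, :0]]))
print(x0,y0)
for t in (40,50,60,70,80):
    d=(g<t).astype(np.uint8);k=np.zeros_like(d);cv2.circle(k,(x,y),20,1,-1);d*=k
    n,l,st,cc=cv2.connectedComponentsWithStats(d)
    for i in range(1,n):
        if st[i,4]>40:
            w=onplane(f,np.argwhere(l==i)[:,::-1].astype(float),.062)[:,:2]*1000
            print(t,st[i],cv2.minAreaRect(w.astype(np.float32)))
E
```

```text
time: 12.42
tcp_pos: [0.5538, -0.2555, 0.1805]
ee_rot: [[-0.205, 0.979, -0.001], [0.979, 0.205, -0.0], [-0.0, -0.001, -1.0]]
wrist_force: [0.2, 0.0, 0.1]
gripper_width: 0.11
grip_force: 35.0
time: 12.68
tcp_pos: [0.5548, -0.2511, 0.1802]
ee_rot: [[-0.209, 0.978, 0.0], [0.978, 0.209, 0.001], [0.001, 0.0, -1.0]]
wrist_force: [-0.5, 1.7, -0.5]
gripper_width: 0.112
grip_force: 35.0
[273.13908507 125.78663908]
193 65
50 [269 116  10  19  56] ((557.6408081054688, -191.09410095214844), (17.485177993774414, 7.228207111358643), 79.78575134277344)
60 [267 116  12  21 144] ((554.521240234375, -191.36972045898438), (10.070157051086426, 18.290908813476562), 12.857481002807617)
70 [260 111  28  29 436] ((555.228515625, -190.35780334472656), (24.958784103393555, 25.37835693359375), 12.05912971496582)
80 [259 111  29  30 756] ((555.047119140625, -190.9442901611328), (25.769330978393555, 26.353639602661133), 8.354423522949219)
```

View pics/m4.png

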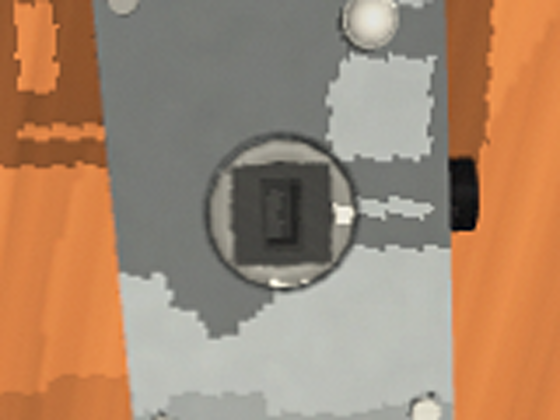

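The slot lines up with the hand at 12° yaw, centred at (0.555, −0.191). I'll hover just above it and then descend.

```bash
python3 -m pendant '[{"translation":[0,1,0],"delta_rot":[0,0,0],"grip":255},{"translation":[0,2,-0.5],"delta_rot":[0,0,0],"grip":255},{"translation":[0,2,-1.5],"delta_rot":[0,0,0],"grip":255},{"translation":[0,2,-2.3],"delta_rot":[0,0,0],"grip":255},{"translation":[0,2,-2.3],"delta_rot":[0,0,0],"grip":255},{"translation":[0,2,-2.3],"delta_rot":[0,0,0],"grip":255},{"translation":[0,2,-2.3],"delta_rot":[0,0,0],"grip":255}]' 35
python3 - <<'E'
from h import *
f=grab('wrist','w4');im=f['frame'];s=grab('scene','s4')
T=s['camera_from_world'];c=T[:3,:3]@np.array([.555,-.191,.075])+T[:3,3]
x,y=cv2.projectPoints(c.reshape(1,3),np.zeros(3),np.zeros(3),s['mtx'],np.array([float(s['k1']),0,0,0,0.]))[0].ravel().astype(int)
a=cv2.resize(s['frame'][y-40:y+35,x-50:x+50],(400,300),interpolation=cv2.INTER_CUBIC)
b=cv2.resize(im[180:330,150:350],(400,300))
cv2.imwrite('pics/m5.png',np.vstack([a,b])[:,:,::-1]);print(x,y)
E
```

```text
time: 13.6
tcp_pos: [0.5558, -0.1923, 0.1118]
ee_rot: [[-0.208, 0.978, 0.002], [0.978, 0.208, -0.0], [-0.001, 0.002, -1.0]]
wrist_force: [0.4, -0.4, -1.1]
gripper_width: 0.11
grip_force: 35.0
211 202
```

View pics/m5.png

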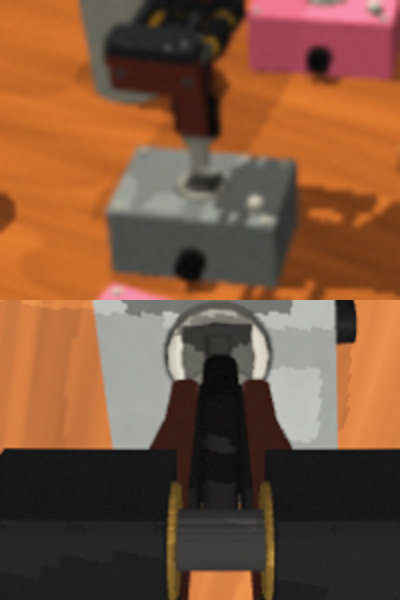

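The key hangs over the barrel, upright and centred: bow at x≈221 and barrel at ≈219 in the lower crop. I'll descend in part and watch the force.

```bash
python3 -m pendant '[{"translation":[0,0.03,-0.25],"delta_rot":[0,0,0],"grip":255},{"translation":[0,0.03,-0.4],"delta_rot":[0,0,0],"grip":255},{"translation":[0,0.03,-0.5],"delta_rot":[0,0,0],"grip":255},{"translation":[0,0.03,-0.6],"delta_rot":[0,0,0],"grip":255},{"translation":[0,0.03,-0.7],"delta_rot":[0,0,0],"grip":255},{"translation":[0,0.03,-0.7],"delta_rot":[0,0,0],"grip":255}]' 35
python3 -c "
from h import *
s=env.read_state();print(s['wrist_force'],s['wrist_torque'],s['tcp_pos'])"
```

```text
time: 14.45
tcp_pos: [0.5547, -0.1916, 0.0892]
ee_rot: [[-0.208, 0.978, -0.0], [0.978, 0.208, 0.0], [0.0, -0.0, -1.0]]
wrist_force: [-0.7, -0.5, -0.2]
gripper_width: 0.112
grip_force: 35.0
[-0.74622988 -0.4671309  -0.21633741] [-0.08224835 -0.11762319  0.05004773] [ 0.55471471 -0.19159215  0.08916666]
```

```bash
python3 -m pendant '[{"translation":[0,0,-0.15],"delta_rot":[0,0,0],"grip":255},{"translation":[0,0,-0.3],"delta_rot":[0,0,0],"grip":255},{"translation":[0,0,-0.42],"delta_rot":[0,0,0],"grip":255},{"translation":[0,0,-0.52],"delta_rot":[0,0,0],"grip":255},{"translation":[0,0,-0.58],"delta_rot":[0,0,0],"grip":255},{"translation":[0,0,-0.58],"delta_rot":[0,0,0],"grip":255}]' 35
```

```text
time: 15.2
tcp_pos: [0.5549, -0.1916, 0.072]
ee_rot: [[-0.208, 0.978, -0.0], [0.978, 0.208, 0.0], [0.0, 0.0, -1.0]]
wrist_force: [-0.4, -0.6, -0.1]
gripper_width: 0.115
grip_force: 35.0
```

```bash
python3 -m pendant '[{"translation":[0,0,-0.03],"delta_rot":[0,0,0],"grip":255},{"translation":[0,0,-0.06],"delta_rot":[0,0,0],"grip":255},{"translation":[0,0,-0.06],"delta_rot":[0,0,0],"grip":255}]' 35
```

```text
time: 15.58
tcp_pos: [0.5551, -0.1916, 0.0716]
ee_rot: [[-0.208, 0.978, 0.0], [0.978, 0.208, -0.001], [-0.001, 0.0, -1.0]]
wrist_force: [-4.6, 1.0, 11.0]
gripper_width: 0.113
grip_force: 35.0
```

Seated: there is firm contact at exactly the home height. Now I turn it clockwise.

```bash
python3 -m pendant '[{"translation":[0,0,0.02],"delta_rot":[0,0,-0.5],"grip":255},{"translation":[0,0,0.02],"delta_rot":[0,0,-1],"grip":255},{"translation":[0,0,0.02],"delta_rot":[0,0,-1.5],"grip":255},{"translation":[0,0,0.02],"delta_rot":[0,0,-2],"grip":255},{"translation":[0,0,0.02],"delta_rot":[0,0,-2.5],"grip":255},{"translation":[0,0,0.02],"delta_rot":[0,0,-3],"grip":255},{"translation":[0,0,0.02],"delta_rot":[0,0,-3.5],"grip":255},{"translation":[0,0,0.02],"delta_rot":[0,0,-4],"grip":255},{"translation":[0,0,0.02],"delta_rot":[0,0,-4.5],"grip":255},{"translation":[0,0,0.02],"delta_rot":[0,0,-5],"grip":255},{"translation":[0,0,0.02],"delta_rot":[0,0,-5.5],"grip":255},{"translation":[0,0,0.02],"delta_rot":[0,0,-6],"grip":255}]' 35
python3 -c "
from h import *
s=env.read_state();print(s['wrist_force'],s['wrist_torque'],s['ee_rot'][:2,1] if hasattr(s['ee_rot'],'shape') else s['ee_rot'])"
```

```text
time: 17.08
tcp_pos: [0.5552, -0.1917, 0.0716]
ee_rot: [[0.745, 0.667, 0.001], [0.667, -0.745, -0.0], [0.0, 0.001, -1.0]]
wrist_force: [-1.9, 0.4, 3.3]
gripper_width: 0.112
grip_force: 35.0
[-1.89472332  0.37833593  3.29883689] [0.03928311 0.36008912 0.09675775] [ 0.66731107 -0.74477873]
```

```bash
python3 -m pendant '[{"translation":[0,0,0],"delta_rot":[0,0,-0.3],"grip":255},{"translation":[0,0,0],"delta_rot":[0,0,-0.6],"grip":255},{"translation":[0,0,0],"delta_rot":[0,0,-0.9],"grip":255},{"translation":[0,0,0],"delta_rot":[0,0,-1.2],"grip":255},{"translation":[0,0,0],"delta_rot":[0,0,-1.4],"grip":255},{"translation":[0,0,0],"delta_rot":[0,0,-1.4],"grip":255}]' 35
python3 -c "
from h import *
s=env.read_state();print(s['wrist_force'],s['wrist_torque'],np.degrees(np.arctan2(s['ee_rot'][1][1],s['ee_rot'][0][1])))"
```

```text
time: 17.82
tcp_pos: [0.5553, -0.1918, 0.0716]
ee_rot: [[0.883, 0.469, 0.001], [0.469, -0.883, -0.001], [0.0, 0.001, -1.0]]
wrist_force: [-1.1, 0.1, 6.3]
gripper_width: 0.112
grip_force: 35.0
[-1.0701546   0.12939064  6.26114861] [-0.01658702  0.40925893  0.06489202] -62.0067847785441
```

```bash
python3 -m pendant '[{"translation":[0,0,0],"delta_rot":[0,0,-0.2],"grip":255},{"translation":[0,0,0],"delta_rot":[0,0,-0.4],"grip":255},{"translation":[0,0,0],"delta_rot":[0,0,-0.6],"grip":255},{"translation":[0,0,0],"delta_rot":[0,0,-0.6],"grip":255}]' 35
python3 -c "
from h import *
s=env.read_state();print(s['wrist_force'],s['wrist_torque'],np.degrees(np.arctan2(s['ee_rot'][1][1],s['ee_rot'][0][1])))"
```

```text
time: 18.32
tcp_pos: [0.5555, -0.1916, 0.0716]
ee_rot: [[0.927, 0.376, 0.001], [0.376, -0.927, -0.001], [0.001, 0.001, -1.0]]
wrist_force: [-0.8, 0.3, 4.3]
gripper_width: 0.109
grip_force: 35.0
[-0.77262266  0.25747538  4.33749977] [-0.0186506   0.29298175  0.4651888 ] -67.92056693252384
```

The torque rose to 0.47 N m, so it is at the stop. I'll unload slightly, open the fingers and withdraw.

```bash
python3 -m pendant '[{"translation":[0,0,0],"delta_rot":[0,0,0.3],"grip":255},{"translation":[0,0,0],"delta_rot":[0,0,0.5],"grip":255},{"translation":[0,0,0],"delta_rot":[0,0,0.5],"grip":130},{"translation":[0,0,0],"delta_rot":[0,0,0.5],"grip":130},{"translation":[0,0,0],"delta_rot":[0,0,0.5],"grip":130},{"translation":[0,0,0],"delta_rot":[0,0,0.5],"grip":130},{"translation":[0,0,0.5],"delta_rot":[0,0,0.5],"grip":130},{"translation":[0,0,1.5],"delta_rot":[0,0,0.5],"grip":130},{"translation":[0,0,3],"delta_rot":[0,0,0.5],"grip":130},{"translation":[0,0,4.5],"delta_rot":[0,0,0.5],"grip":130},{"translation":[0,-1.5,4.5],"delta_rot":[0,0,0.5],"grip":130},{"translation":[0,-1.5,4.5],"delta_rot":[0,0,0.5],"grip":130}]' 20
python3 - <<'E'
from h import *
f=grab('wrist','w6');p=cloud(f);Z=p[...,2]
near=np.hypot(p[...,0]-.555,p[...,1]+.191)<.022
m=near&(Z>.09)&(Z<.12)
q=p[m];print(len(q),np.median(q[:,2]),cv2.minAreaRect((q[:,:2]*1000).astype(np.float32)))
cv2.imwrite('pics/m6.png',f['frame'][:,:,::-1])
E
```

```text
time: 19.82
tcp_pos: [0.5544, -0.241, 0.2076]
ee_rot: [[0.894, 0.449, 0.002], [0.449, -0.894, -0.003], [0.0, 0.003, -1.0]]
wrist_force: [-0.8, 0.4, -0.5]
gripper_width: 0.49
grip_force: 0.0
446 0.10077971376062878 ((555.399658203125, -190.68527221679688), (35.91195297241211, 10.317660331726074), 27.234466552734375)
```

View pics/m6.png

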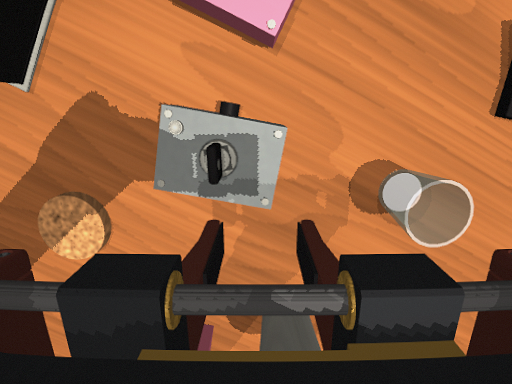

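The key stands in the switch at (215,162). Its top is at z=0.101 (home) and it is turned to about −62.8°, which is the stop plus play. The coasters and glass are undisturbed, so I'm handing in.

```bash
python3 -c "
from plant import env
print(env.sign_off())"
```

```text
the job is handed in; nothing more can be done
None
```

The job is handed in at about 20 s of the 62 s allowed: the bar-handled lid is open, the knobbed lids were left alone, and the key sits fully home in the grey switch, turned clockwise to its stop, with no sign that the glass, shaker or coasters were disturbed.

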